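# Show the pocket mirror in the lever-lid display case

## Robot

A 6-joint arm with a two-finger parallel gripper is mounted at the origin on the work surface; the furniture and walls round the work are solid. World frame = base frame: x ahead of the robot, y to its left, z up, the work surface at z = 0. Lengths are in m, angles in rad, forces in N, time in s.
With the tool pointing down it reaches from about 0.325 to 0.9 m from the base axis. Payload 6.1 kg.
Tool frame: the origin (TCP) lies midway between the tips of the shut fingers; the grasp point (between the pads) lies 19 mm behind it (pinch_z is the z of the grasp point in the tool frame, in m); z points along the fingers, y is the line along which they close (so a half turn about z gives the same grasp; the last joint's range is limited). The gripper opens to 87 mm and grips with 3 to 60 N. Pads are 19 mm wide; open, the fingers measure 117 mm over their backs; the gripper's body (75 mm by 190 mm) begins 51 mm behind the grasp point.
Start: joints at [-1.329, 0.22, 1.526, -0, 1.395, -0.126], TCP at [0.225, -0.583, 0.223] pointing down, gripper open.
Joint ranges: [-2.98, 2.98], [-0.91, 2.08], [0.09, 2.57], [-1.24, 4.39], [0.2, 2.65], [-2.68, 2.68]. Speed limits (rad/s): [2.57, 2.57, 3.01, 3.14, 3.14, 3.14].

## Interface

Orientations are given as a unit quaternion [w, x, y, z].
In Python, from plant import * gives the robot as it stands. The module is installed in compiled form; this text tells all that it offers.
- The arm moves only by the shell command python3 -m handwheel 'ROWS' [OPENING] [FORCE]. ROWS is text: rows parted by semicolons, each of 4 numbers parted by spaces: the shift along the tool's x, y, z in cm, then the turn about the tool's z in rad. A call has 1 to 20 rows; each row shifts and turns the commanded pose from where the row before left it, along the tool's axes as they then stand; what a row does not reach is not made up. A row lasts 1/12 s, in which the tool goes at most 41.7 mm and 7.16 degrees, less where a joint would pass 70% of its speed; a pose out of reach is approached as far as the arm can. A call with a gripper value outside its range is refused whole. OPENING is the closure, from -1 (fully open) to 1 (shut), set as the call begins (- or left out, the last holds). The fingers move at their own pace and stop on an object; FORCE is the grip in N (left out, the last holds). Time passes only in rows, so rows that do not move let the fingers close. It gives the time, the measured TCP pose, the force, the opening and the grip force at its end, in the units of the state.
- get_obs(): the state, without advancing time (a new reading comes with each control period).
- camera(name): name is "side" or "top"; returns the picture (420x560x3 uint8, blue, green, red); there is no depth.
- camera_params(name): a dict with "K" (3x3 intrinsics, pixels), "k1" (the pictures are not rectified: a ray, as slopes to the right and down, at radius r is drawn at 1 + k1 r^2 times it, then the intrinsics apply), "origin" and "attitude" of the camera in the world. Camera axes: x right, y up, looking along -z (the intrinsics and any distortion apply to the point x, -y, -z); pixel columns grow to the right and rows downward; lengths in m; the calibration is good to about 2 mm. A picture is of the moment at which its call begins. camera_params takes no time and is no camera call.
- close_job(): hands the job in; it is judged then, once.
The state is a dict: "clock": time; "joint_pos": joint angles; "dq": joint speeds; "joint_torque": joint torques, N m; "eef_pos": TCP position; "tcp_rot": TCP orientation; "force": force on the tool from outside, world axes, zero at the start; "moment": the same for the moment, N m; "opening": finger opening in m; "finger_force": force on a finger pad.
Only numpy, scipy, OpenCV 4.12 (cv2) and the standard library are available. Lean on these libraries where they do the work, as an engineer would, in place of code of your own. Each camera call takes 0.05 s, during which the arm holds its last target. There are 200 camera calls.

## Task

One of the two small display cases holds the flower-shaped pocket mirror: show it to the customer. With a fingertip press down the lever paddle in front of that case as far as it goes, keep the lid wide open for two seconds, then let the paddle up slowly, staying on it until the lid is shut so that it does not slam, and move clear. Work the lid only by its lever, keep the other case shut and leave the other goods where they are.

Things in the scene. Friction and masses are not known exactly. Their poses are not given: they have to be found in the camera images.
- mirror_case: Light wood case with a clear lid, fixed: 120 (x) x 140 (y) x 130 mm high on a foot under its rear half, with a flower-shaped wooden pocket mirror, a flat scalloped disc 65x75x5 mm under the pane. The two cases differ only in what they hold; each may stand left or right of the robot. Origin: centre of its underside; front faces -x, z up, yaw within 0.15 rad.
- mirror_case_paddle: That case's aluminium lever: a paddle 36 (x) x 70 (y) x 6 mm with thin rubber ribs, 57 mm clear of the front face, on a bar along the case's +y side. Origin: centre of its top face, 112 mm above the island at rest, at (-135, +50) mm in the case's frame. Fully pressed it has sunk 57 mm, moved 8 mm towards the case and tilted 0.46 rad, front edge low, at a rubber stop.
- mirror_case_lever (a joint): Lever angle: 0 at rest (up), 0.46 rad fully pressed. It turns about a level axis along y, 125 mm behind the paddle's origin and 10 mm below it at rest. Pressing takes 3 to 8 N at the paddle, rising with depth; it springs back up when let go.
- mirror_case_lid (a joint): Lid angle: 0 shut, 1.20 rad wide open. Hinged on the far (+x) upper edge and linked to the lever: lid angle = 2.6 x lever angle. It stays open only while the lever is held; let go, it falls shut at once and slams. A paddle rising at 40 mm/s closes the lid at about 0.85 rad/s.
- mirror_case_lid_panel: That lid: clear pane in a light wood frame, 120 x 140 x 9 mm, its top 129.5 mm above the island when shut. Origin on the hinge axis, 62 mm behind the case's middle and 120 mm above the island.
- wallet_case: Light wood case with a clear lid, fixed: 120 (x) x 140 (y) x 130 mm high on a foot under its rear half, with a folded rectangular leather wallet, 88x109x14 mm under the pane. The two cases differ only in what they hold; each may stand left or right of the robot. Origin: centre of its underside; front faces -x, z up, yaw within 0.15 rad.
- wallet_case_paddle: That case's aluminium lever: a paddle 36 (x) x 70 (y) x 6 mm with thin rubber ribs, 57 mm clear of the front face, on a bar along the case's +y side. Origin: centre of its top face, 112 mm above the island at rest, at (-135, +50) mm in the case's frame. Fully pressed it has sunk 57 mm, moved 8 mm towards the case and tilted 0.46 rad, front edge low, at a rubber stop.
- wallet_case_lever (a joint): Lever angle: 0 at rest (up), 0.46 rad fully pressed. It turns about a level axis along y, 125 mm behind the paddle's origin and 10 mm below it at rest. Pressing takes 3 to 8 N at the paddle, rising with depth; it springs back up when let go.
- wallet_case_lid (a joint): Lid angle: 0 shut, 1.20 rad wide open. Hinged on the far (+x) upper edge and linked to the lever: lid angle = 2.6 x lever angle. It stays open only while the lever is held; let go, it falls shut at once and slams. A paddle rising at 40 mm/s closes the lid at about 0.85 rad/s.
- wallet_case_lid_panel: That lid: clear pane in a light wood frame, 120 x 140 x 9 mm, its top 129.5 mm above the island when shut. Origin on the hinge axis, 62 mm behind the case's middle and 120 mm above the island.
- bear: Plywood phone stand in the shape of a bear, 104x121x176 mm, loose, standing towards the back of the island between the cases. Origin: centre of its underside.
- acrylic: Small acrylic figure on a clear foot, 32x45x90 mm, loose, beside the right-hand case. Origin: centre of its underside.
- rest: Upright brown spectacle pouch on a stand, 62x57x146 mm, loose, left of the left-hand case. Origin: centre of its underside.

How it is judged:
On the way:
1. the mirror case's lid is held wide open (1.05 rad or more) by the fingers pressing its paddle, for 1.5 s (value of joint mirror_case_lid above 1.05 rad and contact force between the fingers and mirror_case_paddle above 0.5 N), for 1.5 s.
At the end, for the whole second after the job is handed in: Both lids are shut (within 0.03 rad) and the mirror case's lever is back up (within 0.015 rad) (value of joint each of mirror_case_lid, wallet_case_lid below 0.03 rad and value of joint mirror_case_lever below 0.015 rad); the robot touches nothing.
It fails at once if the mirror case's lid slams: it closes faster than 2 rad/s in the last 0.5 rad (value of joint mirror_case_lid below 0.5 rad and velocity of joint mirror_case_lid below -2 rad/s).
It fails at once if the robot touches a lid (contact force between any of the fingers, the arm and mirror_case_lid_panel above 1 N or contact force between any of the fingers, the arm and wallet_case_lid_panel above 1 N).
It fails at once if the other case is opened (value of joint wallet_case_lid above 0.12 rad).
It fails at once if other goods are shifted by 30 mm or lifted (distance of any of bear, acrylic, rest from where it was at the start of the episode above 0.03 m).
It also fails if it takes over 45 s, if anything falls off the work surface, if the arm or the gripper's body presses on something with over 40 N, if the wrist force passes 120 N, or if a joint passes its speed limit or range.

## Working session

There is one attempt and no reset: what is moved stays moved. The work goes in short steps, Python scripts to look and compute and a shell command to move; the robot and the scene stay as the last step left them, time stands still between calls to the robot, and variables do not carry over. Pictures are saved under pics/ and viewed, at most 10 in all, crops included, and the job is handed in when it is done.

```bash
mkdir -p pics
python3 - <<'E'
from plant import *
import cv2,numpy as np
for n in("top","side"):
    cv2.imwrite(f"pics/{n}0.png",camera(n)); p=camera_params(n); print(n,p)
o=get_obs(); print(o)
E
```

```text
top {'K': array([[474.0811861 ,   0.        , 275.39593321],
       [  0.        , 474.0811861 , 218.42148472],
       [  0.        ,   0.        ,   1.        ]]), 'k1': -0.07814593030230343, 'origin': array([0.37296702, 0.05915762, 1.68771412]), 'attitude': array([-0.69627585, -0.03368721,  0.02666883,  0.71648718])}
side {'K': array([[444.94201684,   0.        , 283.59750433],
       [  0.        , 444.94201684, 210.72297243],
       [  0.        ,   0.        ,   1.        ]]), 'k1': -0.04534854933604733, 'origin': array([0.24135636, 1.32077244, 0.75549113]), 'attitude': array([-0.07763163, -0.04823178,  0.51583926,  0.85179627])}
{'clock': 0.1, 'joint_pos': array([-1.32910366e+00,  2.21135593e-01,  1.52752095e+00, -2.83290318e-05,
        1.39470485e+00, -1.26084741e-01]), 'dq': array([-8.36191721e-04, -1.13431277e-03, -1.50733586e-03,  8.14454511e-04,
       -3.02349365e-04, -2.49655511e-05]), 'joint_torque': array([-2.33725168e-04, -4.95949495e+01, -3.88518620e+01,  7.01148016e-02,
        5.16650139e-02, -4.46564172e-05]), 'eef_pos': array([ 0.22457224, -0.58264679,  0.22154105]), 'tcp_rot': array([-8.82088996e-04,  9.83139223e-01,  1.82856465e-01, -6.50117046e-05]), 'force': array([-0.1434406 ,  0.21047964, -0.43083159]), 'moment': array([ 0.05311048, -0.00704923, -0.01005346]), 'finger_force': 0.0, 'opening': 0.08687328351707778}
```

View pics/top0.png

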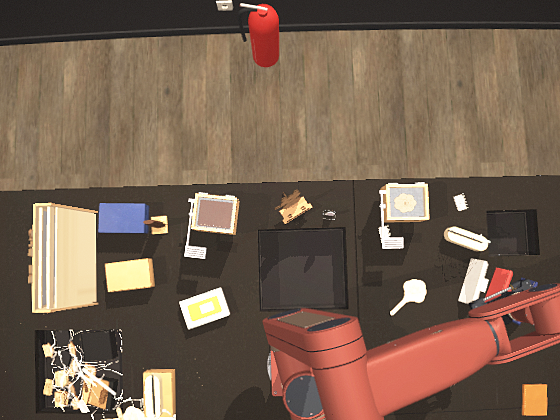

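View pics/side0.png

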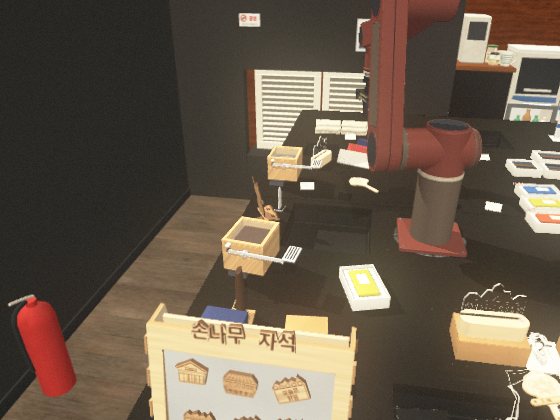

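The top view shows the flower mirror in the right-hand case at about (404,202), with its paddle near (391,242). The wallet is in the left case at about (215,212), with its paddle near (195,252). In the side view the mirror case's paddle is near (321,158). I'll zoom in on the mirror case and its lever.

```bash
cat > h.py <<'E'
import numpy as np,cv2
from scipy.spatial.transform import Rotation as R
from plant import *
def ray(n,uv):
    p=camera_params(n); K=p["K"]
    d=np.array([(uv[0]-K[0,2])/K[0,0],(uv[1]-K[1,2])/K[1,1]]); s=d.copy()
    for _ in range(20): s=d/(1+p["k1"]*(s@s))
    q=p["attitude"]; return p["origin"],R.from_quat(q[[1,2,3,0]]).apply([s[0],-s[1],-1])
def onz(n,uv,z):
    o,d=ray(n,uv); return o+d*(z-o[2])/d[2]
def pix(n,P):
    p=camera_params(n);K=p["K"];q=p["attitude"]
    c=R.from_quat(q[[1,2,3,0]]).inv().apply(np.array(P)-p["origin"]); s=np.array([c[0],-c[1]])/-c[2]
    s=s*(1+p["k1"]*(s@s)); return s*K[0,0]+K[:2,2]
E
python3 - <<'E'
from h import *
t=cv2.imread("pics/top0.png");s=cv2.imread("pics/side0.png")
a=cv2.resize(t[175:260,365:475],None,fx=5,fy=5,interpolation=cv2.INTER_CUBIC)
b=cv2.resize(s[135:200,255:345],None,fx=6,fy=6,interpolation=cv2.INTER_CUBIC)
cv2.imwrite("pics/a.png",a);cv2.imwrite("pics/b.png",b)
print(onz("top",(391,242),.112),onz("side",(321,158),.112))
E
```

```text
[ 0.41810519 -0.30959149  0.112     ] [ 0.40178025 -0.36897924  0.112     ]
```

View pics/a.png

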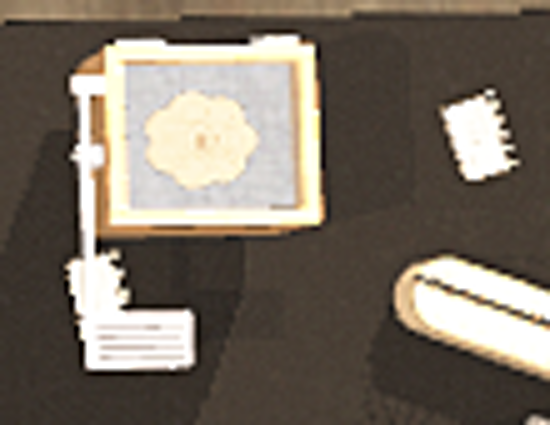

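View pics/b.png

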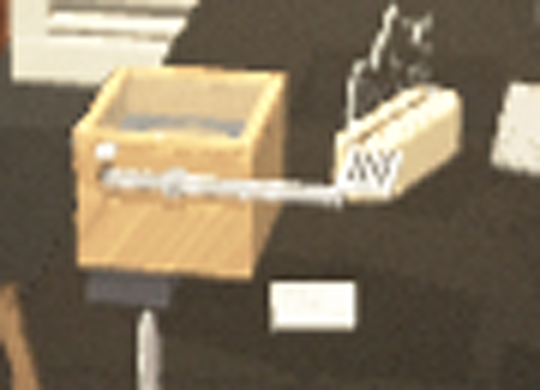

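The crops show the mirror case's paddle centred at about (393,243) in the top view and (317,163) in the side view. The white patch next to it is a card lying on the table. Next I'll triangulate the paddle and the lid corners.

Run:
```python
from h import *
def tri(u,v):
    o1,d1=ray("top",u);o2,d2=ray("side",v)
    k=np.linalg.lstsq(np.c_[d1,-d2],o2-o1,rcond=None)[0]; a=o1+k[0]*d1;b=o2+k[1]*d2; return (a+b)/2,np.linalg.norm(a-b)
print("tri",tri((393,243.2),(316.8,163.4)))
f=lambda x,y:(x/5+365,y/5+175)
g=lambda P,z:[onz("top",f(*p),z)[:2].round(4) for p in P]
print("paddle corners",g([(85,312),(195,309),(195,370),(85,371)],.112), g([(140,340)],.112))
L=g([(106,42),(316,37),(325,222),(108,226)],.1295);print("lid",L)
L=np.array(L); print("sizes",[np.linalg.norm(L[i]-L[(i+1)%4]) for i in range(4)],"c",L.mean(0))
e=(L[0]+L[1]-L[2]-L[3]); yaw=np.arctan2(e[1],e[0]); e2=L[0]+L[3]-L[1]-L[2]; print("yaw",yaw,np.arctan2(-e2[0],e2[1]))
for y in (0,.02,.04,yaw):
  c=L.mean(0); print(y,c+R.from_euler("z",y).apply([-.135,.05,0])[:2])
# wallet paddle, obstacles
for z in(.112,):print("wallet",onz("top",(195,253),z)); print("pouch",onz("top",(467,238),.0),"cardbox",onz("top",(474,281),.05),onz("top",(415,285),.0),"acrylic",onz("top",(461,202),.09))
o=get_obs();q=o["tcp_rot"];print(R.from_quat(q[[1,2,3,0]]).as_matrix())
```

```text
tri (array([ 0.41332936, -0.31713587,  0.10796823]), np.float64(0.0013800345935349688))
paddle corners [array([ 0.4343, -0.2802]), array([ 0.4341, -0.3541]), array([ 0.3935, -0.3521]), array([ 0.3951, -0.2784])] [array([ 0.4146, -0.3161])]
lid [array([ 0.6127, -0.2991]), array([ 0.6123, -0.4405]), array([ 0.4884, -0.4394]), array([ 0.49  , -0.2943])]
sizes [np.float64(0.14140056576973095), np.float64(0.12390488287392062), np.float64(0.14510882123427232), np.float64(0.12279385163761257)] c [ 0.55085  -0.368325]
yaw -0.023920821651159926 -0.0069806894003892304
0 [ 0.41585  -0.318325]
0.02 [ 0.41487707 -0.32103482]
0.04 [ 0.41395852 -0.32376355]
-0.023920821651159926 [ 0.41708455 -0.3151103 ]
wallet [0.40029819 0.34382466 0.112     ]
pouch [ 0.42708221 -0.61209046  0.        ] cardbox [ 0.27574817 -0.60851924  0.05      ] [ 0.26619112 -0.41470645  0.        ] acrylic [ 0.54781737 -0.56303955  0.09      ]
[[ 9.33127018e-01  3.59546611e-01 -4.50422465e-04]
 [ 3.59546841e-01 -9.33125470e-01  1.71065696e-03]
 [ 1.94760238e-04 -1.75820820e-03 -9.99998435e-01]]
```

```bash
python3 -m handwheel '0 0 0 0.092;0 0 0 0.092;0 0 0 0.092;0 0 0 0.092;1.5 -2.2 0 0;1.5 -2.2 0 0;1.5 -2.2 0 0;1.5 -2.2 0 0;1.5 -2.2 0 0;1.5 -2.2 0 0;1.5 -2.2 0 0;1.5 -2.2 0 0;1.5 -2.2 0 0;1.5 -2.2 0 0;1.5 -2.2 0 0;1.5 -2.2 0 0;0 0 0 0;0 0 0 0' 1 20
```

```text
clock: 1.6
eef_pos: [0.4052, -0.3182, 0.2222]
tcp_rot: [-0.0, 1.0, 0.001, -0.0]
force: [0.6, -0.0, 0.4]
opening: 0.0004
finger_force: 0.0
```

```bash
python3 -m handwheel '0 0 2 0;0 0 2 0;0 0 2 0;0 0 1.5 0;0 0 1.2 0;0 0 0.5 0;0 0 0 0;0 0 0 0'
python3 - <<'E'
from h import *
s=camera("side");t=camera("top")
b=cv2.resize(s[110:200,255:365],None,fx=4,fy=4,interpolation=cv2.INTER_CUBIC)
a=cv2.resize(t[175:265,350:460],None,fx=4,fy=4,interpolation=cv2.INTER_CUBIC)
cv2.imwrite("pics/c.png",np.vstack([b[:300],a[:300]]))
E
```

```text
clock: 2.27
eef_pos: [0.4047, -0.3198, 0.1309]
tcp_rot: [0.0, 1.0, -0.0, 0.0]
force: [-0.1, -0.1, 0.4]
opening: 0.0008
finger_force: 0.0
```

View pics/c.png

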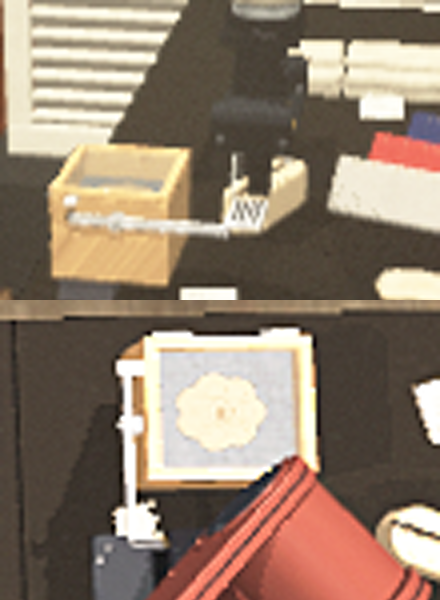

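The fingertip shows at crop (262,185), right above the ribbed paddle at (247,212). I'll press now, watching the force.

```bash
python3 -m handwheel '0 0 0.5 0;0 0 0.5 0;0 0 0.5 0;0 0 0.5 0;0 0 0.5 0;0 0 0.5 0;0 0 0 0;0 0 0 0'
```

```text
clock: 3.03
eef_pos: [0.4045, -0.3192, 0.1003]
tcp_rot: [-0.0, 1.0, -0.0, -0.0]
force: [-2.8, 1.2, 4.8]
opening: 0.0003
finger_force: 2.0
```

```bash
python3 -m handwheel '0.05 0 0.4 0;0.05 0 0.4 0;0.05 0 0.4 0;0.05 0 0.4 0;0.05 0 0.4 0;0.05 0 0.4 0;0.05 0 0.4 0;0.05 0 0.4 0;0.05 0 0.4 0;0.05 0 0.4 0;0 0 0 0'
python3 - <<'E'
from h import *
s=camera("side")
b=cv2.resize(s[110:200,255:365],None,fx=5,fy=5,interpolation=cv2.INTER_CUBIC)
cv2.imwrite("pics/d.png",b)
E
```

```text
clock: 3.95
eef_pos: [0.411, -0.3194, 0.0604]
tcp_rot: [0.0, 1.0, -0.0, 0.001]
force: [0.8, -0.2, 5.2]
opening: 0.0001
finger_force: 2.4
```

View pics/d.png

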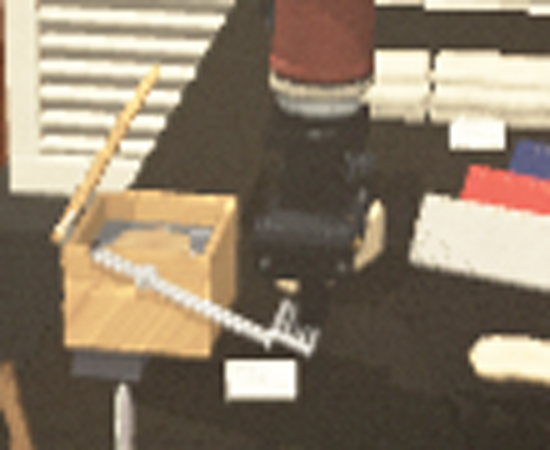

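The mirror lid is up, running from its hinge at (60,235) to its tip at (155,70), and the paddle at (300,330) is pressed low. I'll go down to the stop and hold.

```bash
python3 -m handwheel '0 0 0.3 0;0 0 0.3 0;0 0 0.2 0;0 0 0 0;0 0 0 0'
```

```text
clock: 4.42
eef_pos: [0.4112, -0.3197, 0.0536]
tcp_rot: [0.001, 1.0, -0.0, 0.001]
force: [1.2, 0.8, 8.8]
opening: 0.0002
finger_force: 3.8
```

```bash
python3 -m handwheel '0 0 0.2 0;0 0 0.1 0;0 0 0 0;0 0 0 0'
```

```text
clock: 4.75
eef_pos: [0.4117, -0.3199, 0.0524]
tcp_rot: [0.001, 1.0, -0.0, 0.002]
force: [-4.0, 5.5, 22.3]
opening: 0.0004
finger_force: 10.8
```

At the stop: the force has risen to 22 N. Now I'll hold for about 2.5 s and check the lid angle.

```bash
python3 -m handwheel '0 0 0 0;0 0 0 0;0 0 0 0;0 0 0 0;0 0 0 0;0 0 0 0;0 0 0 0;0 0 0 0;0 0 0 0;0 0 0 0;0 0 0 0;0 0 0 0;0 0 0 0;0 0 0 0;0 0 0 0'
python3 - <<'E'
from h import *
s=camera("side")
cv2.imwrite("pics/e.png",cv2.resize(s[110:200,255:365],None,fx=5,fy=5,interpolation=cv2.INTER_CUBIC))
for a in (1.0,1.05,1.2):
  print(a,[((pix("side",[.6125-.122*np.cos(a),y,.12+.122*np.sin(a)])-[255,110])*5).round() for y in(-.30,-.44)])
E
python3 -m handwheel '0 0 0 0;0 0 0 0;0 0 0 0;0 0 0 0;0 0 0 0;0 0 0 0;0 0 0 0;0 0 0 0;0 0 0 0;0 0 0 0;0 0 0 0;0 0 0 0;0 0 0 0;0 0 0 0;0 0 0 0'
```

```text
clock: 6.0
eef_pos: [0.4117, -0.3198, 0.0524]
tcp_rot: [0.001, 1.0, -0.0, 0.002]
force: [-3.1, 5.6, 21.4]
opening: 0.0005
finger_force: 10.7
1.0 [array([138., 124.]), array([169.,  72.])]
1.05 [array([131., 120.]), array([163.,  68.])]
1.2 [array([110., 109.]), array([143.,  58.])]
clock: 7.3
eef_pos: [0.4117, -0.3199, 0.0524]
tcp_rot: [0.001, 1.0, -0.0, 0.002]
force: [-3.9, 4.9, 21.8]
opening: 0.0002
finger_force: 10.7
```

View pics/e.png

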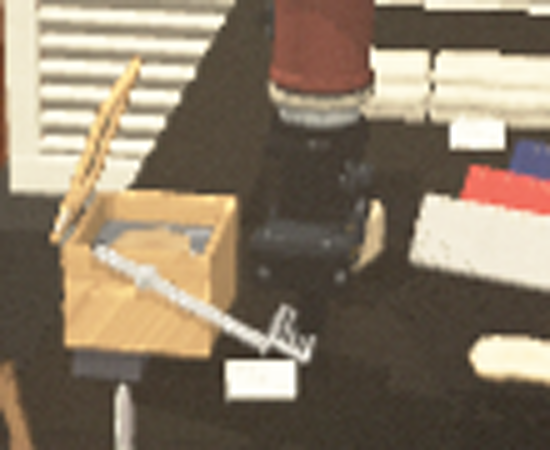

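The lid tip is at (138,60), which matches the 1.2 rad prediction, and it has been held over 2.5 s. Now a slow release at about 29 mm/s.

```bash
python3 -m handwheel '0 0 -0.2 0;0 0 -0.2 0;0 0 -0.24 0;-0.03 0 -0.24 0;-0.03 0 -0.24 0;-0.03 0 -0.24 0;-0.03 0 -0.24 0;-0.03 0 -0.24 0;-0.03 0 -0.24 0;-0.03 0 -0.24 0;-0.03 0 -0.24 0;-0.03 0 -0.24 0;-0.03 0 -0.24 0;-0.03 0 -0.24 0;-0.03 0 -0.24 0;-0.03 0 -0.24 0;-0.03 0 -0.24 0;-0.03 0 -0.24 0;0 0 -0.24 0'
python3 -m handwheel '0 0 -0.2 0;0 0 -0.2 0;0 0 -0.2 0;0 0 -0.15 0;0 0 -0.15 0;0 0 -0.15 0'
```

```text
clock: 8.88
eef_pos: [0.4053, -0.319, 0.0945]
tcp_rot: [-0.0, 1.0, -0.0, 0.0]
force: [-4.0, 1.4, 3.7]
opening: 0.0001
finger_force: 2.2
clock: 9.38
eef_pos: [0.4055, -0.3192, 0.105]
tcp_rot: [-0.0, 1.0, -0.0, 0.0]
force: [-2.6, 1.3, 4.3]
opening: 0.0003
finger_force: 1.9
```

```bash
python3 -m handwheel '0 0 -0.12 0;0 0 -0.12 0;0 0 -0.12 0;0 0 -0.12 0;0 0 -0.12 0;0 0 -0.12 0;0 0 -0.12 0;0 0 -0.12 0;0 0 0 0'
```

```text
clock: 10.13
eef_pos: [0.4053, -0.3194, 0.1144]
tcp_rot: [0.0, 1.0, -0.0, 0.0]
force: [-0.3, -0.6, -0.9]
opening: 0.0005
finger_force: 0.0
```

The fingertip is off the paddle with no force left. I'll move clear and check.

```bash
python3 -m handwheel '0 0 0.0 0;0 0 -0.5 0;0 0 -1 0;0 0 -2 0;0 0 -2 0;0 0 -2 0;0 0 -2 0;-1 0 -1 0;0 0 0 0;0 0 0 0;0 0 0 0;0 0 0 0'
python3 - <<'E'
from h import *
s=camera("side")
cv2.imwrite("pics/f.png",s)
E
```

```text
clock: 11.13
eef_pos: [0.395, -0.3187, 0.2183]
tcp_rot: [-0.001, 1.0, -0.0, -0.001]
force: [0.4, -0.1, 0.4]
opening: 0.0005
finger_force: 0.0
```

View pics/f.png

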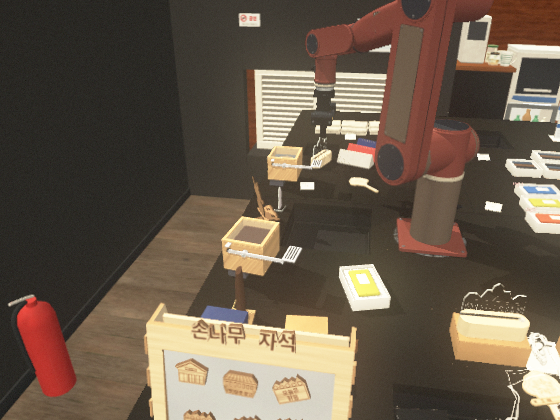

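Both lids are shut (285,160 and 251,240), the mirror paddle is back up at (318,162), the other goods are unmoved, and the gripper is clear.

```bash
python3 -c "
from plant import *
print(close_job())"
```

```text
the job is handed in; nothing more can be done
None
```

The mirror case, on the robot's right, was opened by its paddle to about 1.2 rad and held for over 2.5 s, then lowered slowly until shut; the gripper moved clear and the job is handed in, with no verdict returned.

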